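# Hang the rinsed flask weight to drip over the dish

### The arm

A 7-joint arm with a two-finger parallel gripper is mounted at the origin on the work surface. World frame = base frame: x ahead of the robot, y to its left, z up, the work surface at z = 0. Lengths are in m, angles in rad, forces in N, time in s.
With the tool pointing down it reaches from about 0.4 to 0.875 m from the base axis. Payload 19.3 kg.
Tool frame: the origin (TCP) lies on the centre line of the jaws, within the pads' length; the fingertips stand 14 mm ahead of it and the grasp point (between the pads) lies 5 mm behind it; y points along the fingers, x is the direction in which the jaws open and shut, and the axes are right-handed (so a half turn about y gives the same grasp; the last joint's range is limited). The gripper opens to 85 mm and grips with 20 to 120 N. Pads are 22 mm wide; open, the fingers measure 114 mm over their backs; the gripper's body (76 mm by 85 mm) begins 54 mm behind the grasp point. The pads swing forward as they close: fully open they stand 13 mm farther back than shut.
Start: joints at [1.113, 0.521, -0.036, 1.599, 0.021, 1.021, -0.113], TCP at [0.236, -0.579, 0.245] pointing down, gripper open.
Joint ranges: [-2.91, 2.91], [-0.3, 2.13], [-1.5, 1.42], [0.17, 2.43], [-1.26, 4.41], [0.16, 1.93], [-2.52, 2.52]. Speed limits (rad/s): [1.89, 1.89, 2.39, 2.39, 3.01, 3.01, 3.01].

### API

Orientations are given as [roll, pitch, yaw] about the fixed x, y, z axes, in that order (R = Rz(yaw) Ry(pitch) Rx(roll)).
In Python, from workcell import monitor, grab_frame, workorder gives the robot as it stands.
- The arm moves only by the tool drive_tool, never from a script. Its argument "steps" is one flat list of numbers, 5 for each row, row after row: the finger opening in mm, from 0 to 85.4, then the shift along the world's x, y, z in mm, then the turn about the world's z in degrees. In form: [fingers, tx, ty, tz, twist, fingers, tx, ty, tz, twist, ...]. A call has exactly 5 rows; each row shifts and turns the commanded pose from where the row before left it; what a row does not reach is not made up. A row lasts 1/12 s, in which the tool goes at most 41.7 mm and 7.16 degrees, less where a joint would pass 70% of its speed; a pose out of reach is approached as far as the arm can. A call is refused whole if a number of a shift passes 41.7 or a number of a turn 7.16, either way. A call with a gripper value outside its range is refused whole. The fingers move at their own pace and stop on an object; "grip_force" is the grip in N (left out, the last holds). Time passes only in rows, so rows that do not move let the fingers close, or fill a call up. It gives the time, the measured TCP pose, the force and the opening at its end, in the units of the state.
- monitor.observe(): the state, without advancing time (a new reading comes with each control period).
- grab_frame(name): name is "scene" or "top" or "wrist"; returns a dict with "frame" (420x560x3 uint8, red, green, blue), "vertical_fov" (degrees; the focal length in pixels is half the picture's height over the tangent of half this angle, whatever the lens; pixels are square), "cx", "cy" (the principal point, pixels), "k1" (the pictures are not rectified: a ray, as slopes to the right and down, at radius r is drawn at 1 + k1 r^2 times it, then the intrinsics apply), "xyz" and "orientation" of the camera in the world. Camera axes: x right, y down, z forward; pixel columns grow to the right and rows downward; lengths in m; the calibration is good to about 2 mm. A picture is of the moment at which its call begins. There is no depth.
- workorder.job_done(): hands the job in, once; it reports no verdict.
The state is a dict: "clock": time; "qpos": joint angles; "qd": joint speeds; "joint_efforts": joint torques, N m; "position": TCP position; "tool_rot": TCP orientation; "force": force on the tool from outside, world axes, zero at the start; "moment": the same for the moment, N m; "grip_width": finger opening in m.
Only numpy, scipy, OpenCV 4.12 (cv2) and the standard library are available. Lean on these libraries where they do the work, as an engineer would, in place of code of your own. Each camera call takes 0.05 s, during which the arm holds its last target. There are 200 camera calls.

### The job

Turn the swivel hook on the short bench post until its upturned end stands over the middle of the white drip dish. Then hang the larger of the two loose steel rings on the hook, so that it drips over the dish, and let go of it.

Things in the scene. Friction and masses are not known exactly. Their poses are not given: they have to be found in the camera images.
- ring_center (a point): centre of the loose bare steel ring to hang (a flask weight): 56 mm outside, 38 mm bore, 14 mm tall, 0.1 to 0.2 kg, lying flat, so that this point is 7 mm above the bench. Near it lie a smaller steel ring (36 mm outside) and a solid steel disc (50 mm), not to be hung. Let go just above the hook's arm with the pin in its bore, it tips over and hangs from the arm near the pin.
- hook_tip (a point): top of the hook's upturned end, 190 mm above the bench. The hook is an L of 8 mm round steel bar: a level arm (upper side 154 mm above the bench) reaches from the top of the post to an upright pin on a 100 mm radius, which stands 36 mm above the arm; nothing near is higher. This frame turns with the hook: x points outward along the arm, z up.
- pivot (a point): point on the upright axis about which the hook turns, on top of the fixed steel post (16 mm rod, round foot of 72 mm), 150 mm above the bench, level with the arm's axis; a collar of 28 mm round it tops out at 164 mm. The hook swings without stops, either way, in a level circle, with light friction (about 0.5 N at the pin), and stays where it is left.
- dish_center (a point): centre of the underside, on the bench, of the fixed round white porcelain drip dish, 112 mm across and 22 mm tall. It stands 100 mm, within 8 mm, from the post's axis: turned the right way, the hook's upright pin is above its middle.
Mind the look-alikes: they are no part of the job. Leave any blue, green or purple look-alike of the part that bears dish_center alone.

How it is judged:
On the way, in this order (a step that is already met when the one before it is completed fails the run):
1. the hook is turned so that its upturned end is over the middle of the dish (within 30 mm of its centre, seen from above) (horizontal distance between hook_tip and dish_center below 0.03 m), for 0.2 s.
2. the ring is round the hook, at the level of the arm (x of ring_center in the frame of hook_tip between -0.045 and 0.025 m and y of ring_center in the frame of hook_tip between -0.02 and 0.02 m and height (world z) of ring_center between 0.115 and 0.175 m), for 0.2 s.
At the end, for the whole second after the job is handed in: The ring hangs on the hook, nearly still (below 0.1 m/s): its centre 115 to 152 mm above the bench, within 20 mm to either side of the arm, at most 25 mm beyond and 45 mm inward of the upturned end. That end is within 30 mm of the dish's centre seen from above (horizontal distance between hook_tip and dish_center below 0.03 m and x of ring_center in the frame of hook_tip between -0.045 and 0.025 m and y of ring_center in the frame of hook_tip between -0.02 and 0.02 m and height (world z) of ring_center between 0.115 and 0.152 m and linear speed of ring below 0.1 m/s); the robot touches nothing.
It also fails if it takes over 61 s, if anything falls off the work surface, if the arm or the gripper's body presses on something with over 40 N, if the wrist force passes 120 N, or if a joint passes its speed limit or range.

## Working session

There is one attempt and no reset: what is moved stays moved. The work goes in short steps, Python scripts to look and compute and a tool call to move; the robot and the scene stay as the last step left them, time stands still between calls to the robot, and variables do not carry over. Pictures are saved under pics/ and viewed, about 8 in all and at most 12, crops included, and the job is handed in when it is done.

Besides the shell and the picture viewer there is one more tool, called after "Request:" as name(argument=value, ...) on one line, values as JSON. drive_tool: Moves the arm, as the interface text tells. Its arguments: {"type":"object","properties":{"steps":{"type":"array"},"grip_force":{"type":"number"}},"required":["steps"]}

```bash
mkdir -p pics; ls; cat > h.py <<'E'
import numpy as np,cv2
from workcell import monitor, grab_frame, workorder
from scipy.spatial.transform import Rotation as Ro
def shot(n,f):
    d=grab_frame(n); cv2.imwrite(f'pics/{f}.png',d['frame'][:,:,::-1]); np.save(f'pics/{f}.npy',d,allow_pickle=True); return d
def load(f): return np.load(f'pics/{f}.npy',allow_pickle=True).item()
def rot(d):
    o=np.array(d['orientation'],float)
    return o if o.shape==(3,3) else Ro.from_euler('xyz',o).as_matrix()
def K(d):
    f=210/np.tan(np.radians(d['vertical_fov'])/2); return np.array([[f,0,d['cx']],[0,f,d['cy']],[0,0,1.]])
def ray(d,uv):
    n=cv2.undistortPoints(np.array([[uv]],float),K(d),np.array([d['k1'],0,0,0.]))[0,0]
    return np.array(d['xyz']),rot(d)@np.r_[n,1]
def onz(d,uv,z):
    c,r=ray(d,uv); return c+r*(z-c[2])/r[2]
def proj(d,p):
    q=cv2.projectPoints(np.array([p],float),cv2.Rodrigues(rot(d).T)[0],-rot(d).T@np.array(d['xyz']),K(d),np.array([d['k1'],0,0,0.]))[0]
    return q.ravel()
def tri(*obs):
    A=0;b=0
    for d,uv in obs:
        c,r=ray(d,uv); r=r/np.linalg.norm(r); P=np.eye(3)-np.outer(r,r); A=A+P; b=b+P@c
    return np.linalg.solve(A,b)
E
python3 - <<'E'
from h import *
for n in('scene','top'):
    d=shot(n,n+'0'); print({k:v for k,v in d.items() if k!='frame'})
print(monitor.observe())
a=cv2.imread('pics/scene0.png');b=cv2.imread('pics/top0.png')
E
```

```text
pics
{'vertical_fov': 54.70960789552321, 'cx': 280.4678842751701, 'cy': 208.70961578276336, 'k1': -0.05366251244931572, 'xyz': array([ 0.8418634 , -0.51897634,  0.7212893 ]), 'orientation': array([-2.34008316,  0.01909894,  0.61626329])}
{'vertical_fov': 55.95344124264114, 'cx': 274.0108518900295, 'cy': 213.6718403076045, 'k1': 0.023029651324286627, 'xyz': array([ 0.37327701, -0.02116254,  1.12387864]), 'orientation': array([-2.99971531, -0.02185323, -1.56016943])}
{'clock': 0.1, 'qpos': array([ 1.11277985,  0.52195026, -0.03631499,  1.59994752,  0.02118694,
        1.02109666, -0.11276567]), 'qd': array([ 0.0005795 , -0.00053562, -0.00166404, -0.00118514,  0.00023102,
       -0.00035301, -0.00173143]), 'joint_efforts': array([ 5.63136680e-03, -9.28486204e+01,  1.98511675e+00, -3.70531619e+01,
        1.82819297e-02,  5.35369836e-03,  9.15657506e-05]), 'position': array([ 0.23621261, -0.57833385,  0.24478725]), 'tool_rot': array([-1.57086243e+00,  1.01516068e-03, -1.18297421e+00]), 'force': array([ 0.25431666,  0.071634  , -0.46995363]), 'moment': array([-0.03678538,  0.03710606, -0.01597162]), 'grip_width': 0.08560589948815191}
```

View pics/top0.png

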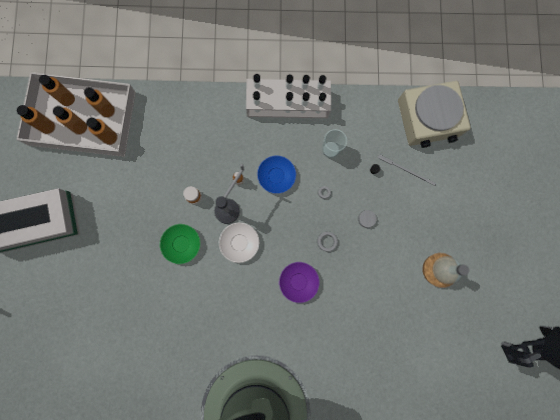

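View pics/scene0.png

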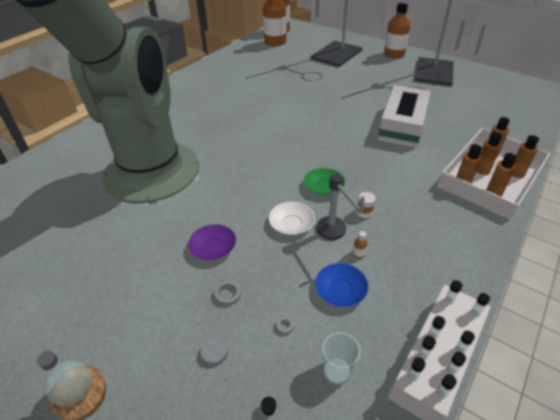

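Top view: large ring (328,242), look-alikes are the small ring (325,193) and solid disc (368,219). The white dish is at (239,243) and the post foot at (227,210), with the hook arm running up to about (242,168). Next: measure and check a close crop.

```bash
python3 - <<'E'
from h import *
t=load('top0');s=load('scene0')
def big(f,x0,y0,w,h,k): return cv2.resize(f['frame'][y0:y0+h,x0:x0+w,::-1],None,fx=k,fy=k,interpolation=cv2.INTER_CUBIC)
A=big(t,170,150,220,120,3.6);B=big(s,200,160,200,150,3)
C=np.zeros((432+0,792,3),np.uint8);C=A
cv2.imwrite('pics/c1.png',A); cv2.imwrite('pics/c2.png',big(s,200,160,200,150,4))
for n,d in(('top',t),('scene',s)):
    h=cv2.cvtColor(d['frame'],cv2.COLOR_RGB2HSV); m=((h[...,1]<40)&(h[...,2]>150)).astype(np.uint8)
    nn,l,st,c=cv2.connectedComponentsWithStats(m)
    for i in range(1,nn):
        if st[i,4]>150: print(n,st[i],c[i].round(1),onz(d,c[i],.02).round(4))
for uv in((328,242),(325,193),(368,219)): print(uv,onz(t,uv,.007).round(4))
print('foot',onz(t,(227.5,211),.005))
E
```

```text
top [  0   6  14  25 245] [ 6.2 20. ] [1.095  0.7492 0.02  ]
top [117  10  32  26 673] [133.2  23.5] [1.0977 0.3819 0.02  ]
top [249  30  30   9 193] [261.8  35.1] [ 1.0716 -0.0012  0.02  ]
top [  0  34  12  29 300] [ 5.2 48.6] [1.0055 0.7439 0.02  ]
top [ 49  36  32  29 660] [65.2 49.5] [1.009  0.5736 0.02  ]
top [ 82  37  33  29 447] [98.5 47.8] [1.0174 0.4784 0.02  ]
top [115  37  33  30 896] [131.3  51.6] [1.0085 0.3826 0.02  ]
top [183  40  31  28 729] [198.9  53. ] [1.0097 0.1844 0.02  ]
top [216  41  31  28 492] [230.9  51.5] [1.0171 0.0899 0.02  ]
top [249  41  30  29 847] [263.5  54.9] [ 1.0086 -0.0073  0.02  ]
top [149  43  25  24 375] [159.2  56.2] [0.9963 0.3005 0.02  ]
top [314  43  30  28 684] [329.6  55.6] [ 1.0106 -0.2047  0.02  ]
top [ 17  46  20  18 157] [27.1 56.6] [0.9833 0.68   0.02  ]
top [282  46  24  24 386] [291.7  58.9] [ 0.998  -0.0913  0.02  ]
top [379  50  31  22 599] [393.3  61.8] [ 0.9947 -0.3953  0.02  ]
top [ 13  66  31  15 239] [26.8 70.7] [0.9398 0.6772 0.02  ]
top [ 47  67  82  19 560] [85. 73.] [0.938  0.5118 0.02  ]
top [114  68  32  11 317] [129
[... 1278 characters left out ...]
4  168   96  252 9511] [519.6 313.6] [0.9743 0.0867 0.02  ]
scene [ 269  201   47   33 1234] [291.5 217.1] [0.4513 0.0555 0.02  ]
scene [ 534  273   26   97 1417] [550.6 330.1] [1.0336 0.0825 0.02  ]
scene [ 404  292   87  124 3401] [447.9 347.8] [ 0.8801 -0.0627  0.02  ]
scene [327 359  22  22 338] [337.6 370. ] [ 0.7329 -0.2135  0.02  ]
scene [ 524  360   36   52 1232] [543.8 384.9] [ 1.0446 -0.0375  0.02  ]
scene [ 58 362  29  17 281] [ 70.4 369.8] [ 0.3398 -0.4917  0.02  ]
scene [516 396  44  24 607] [534.2 411.2] [ 1.0406 -0.0932  0.02  ]
(328, 242) [ 0.4542 -0.1977  0.007 ]
(325, 193) [ 0.5953 -0.1903  0.007 ]
(368, 219) [ 0.5214 -0.3129  0.007 ]
foot [0.5392604  0.08892649 0.005     ]
```

View pics/c1.png

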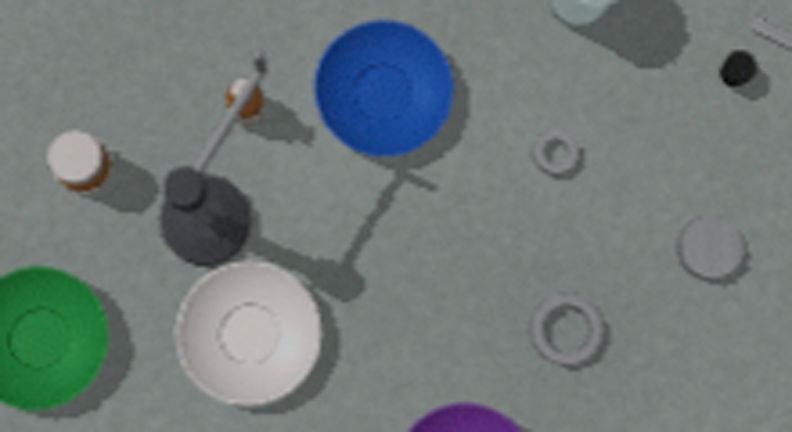

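View pics/c2.png

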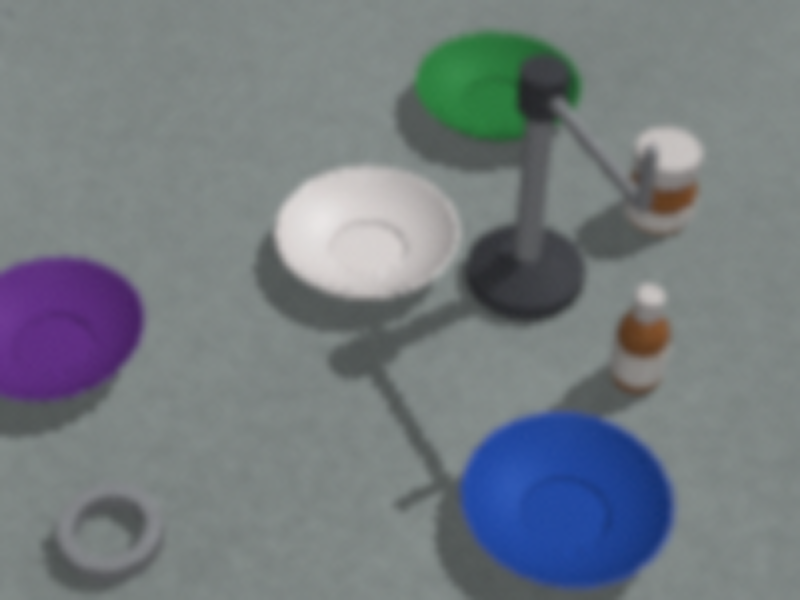

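The crops confirm the large ring at (328,242) in top: widest, open bore, bare steel. The hook tip is at about (243,167) in top and (363,197) in scene. The collar top is at (222,202) in top and (336,177) in scene. Now triangulate.

```bash
python3 - <<'E'
from h import *
t=load('top0');s=load('scene0')
T=lambda x,y:((x+.5)/3.6-.5+170,(y+.5)/3.6-.5+150)
S=lambda x,y:((x+.5)/4-.5+200,(y+.5)/4-.5+160)
pts=dict(collar=((186,188),(546,70),.164),tip=((262,60),(651,149),.19),armroot=((203,170),(560,103),.15),dish=((249,333),(367,225),.022),ring=((568,331),(110,530),.012),foot=((205,222),(526,270),.01),small=((558,154),None,.01),bottle=((244,84),(649,294),.06),jar=((77,156),(670,148),.06))
for n,(a,b,z) in pts.items():
    print(n,onz(t,T(*a),z).round(4), None if b is None else (onz(s,S(*b),z).round(4),tri((t,T(*a)),(s,S(*b))).round(4)))
P=lambda n:tri((t,T(*pts[n][0])),(s,S(*pts[n][1])))
print([np.linalg.norm((P(n)-P('collar'))[:2]) for n in('tip','dish')],[np.degrees(np.arctan2(*(P(n)-P('collar'))[1::-1])) for n in('tip','dish')])
E
```

```text
collar [0.5381 0.0891 0.164 ] (array([0.5429, 0.0909, 0.164 ]), array([0.5404, 0.0907, 0.1625]))
tip [0.6218 0.0376 0.19  ] (array([0.6285, 0.0389, 0.19  ]), array([0.6252, 0.0395, 0.1871]))
armroot [0.5534 0.0793 0.15  ] (array([0.5553, 0.0863, 0.15  ]), array([0.5551, 0.0806, 0.1533]))
dish [0.4496 0.0535 0.022 ] (array([0.4499, 0.0572, 0.022 ]), array([0.4504, 0.0542, 0.0246]))
ring [ 0.4549 -0.1953  0.012 ] (array([ 0.4598, -0.1954,  0.012 ]), array([ 0.4564, -0.1947,  0.008 ]))
foot [0.5376 0.091  0.01  ] (array([0.5435, 0.0892, 0.01  ]), array([0.5399, 0.0927, 0.0044]))
small [ 0.5964 -0.1888  0.01  ] None
bottle [0.6373 0.0591 0.06  ] (array([0.6295, 0.0688, 0.06  ]), array([0.6338, 0.058 , 0.0725]))
jar [0.5794 0.1839 0.06  ] (array([0.5853, 0.1826, 0.06  ]), array([0.582 , 0.186 , 0.0552]))
[np.float64(0.0990103009428797), np.float64(0.09710065623838228)] [np.float64(-31.123807647436585), np.float64(-157.90460774476324)]
```

Pivot ≈ (0.540, 0.091), with the hook at -31°. The dish is at ≈ (0.450, 0.054), at -158°, so I turn the hook -127° past the free -y side. The fingers will straddle the arm at r = 85 mm, with jaws tangential (yaw 59° to -68°).

Request:
drive_tool(steps=[40, 19, 31, 10, 6.4, 40, 19, 31, 10, 6.4, 40, 19, 31, 10, 6.4, 40, 19, 31, 10, 6.4, 40, 19, 31, 10, 6.4], grip_force=30)

```text
clock: 0.52
position: [0.3318, -0.4219, 0.2956]
tool_rot: [-1.571, 0.0, -0.619]
force: [-0.0, -1.2, 0.1]
grip_width: 0.0397
```

Request:
drive_tool(steps=[40, 19, 31, 0, 6.4, 40, 19, 31, 0, 6.4, 40, 19, 31, 0, 6.4, 40, 19, 31, 0, 6.4, 40, 19, 31, 0, 6.4])

```text
clock: 0.93
position: [0.4268, -0.267, 0.2953]
tool_rot: [-1.571, 0.0, -0.061]
force: [1.3, -1.2, -0.3]
grip_width: 0.0399
```

Request:
drive_tool(steps=[40, 19, 31, 0, 6.4, 40, 19, 31, 0, 6.4, 40, 19, 31, 0, 6.4, 40, 19, 31, 0, 6.4, 40, 19, 31, 0, 6.4])

```text
clock: 1.35
position: [0.5218, -0.112, 0.2953]
tool_rot: [-1.571, 0.0, 0.498]
force: [0.3, -0.6, -0.8]
grip_width: 0.0402
```

Request:
drive_tool(steps=[40, 19, 31, 0, 6.4, 40, 19, 31, 0, 6.4, 40, 19, 31, 0, 6.4, 40, 19, 31, 0, 6.4, 40, 19, 31, 0, 6.4])

```text
clock: 1.77
position: [0.6169, 0.0428, 0.295]
tool_rot: [-1.571, 0.0, 1.056]
force: [-0.5, -0.1, 0.6]
grip_width: 0.0401
```

Request:
drive_tool(steps=[40, -4, 4, -20, -1.5, 40, 0, 0, -20, 0, 40, 0, 0, -15, 0, 40, 0, 0, 0, 0, 40, 0, 0, 0, 0])

```text
clock: 2.18
position: [0.6121, 0.0453, 0.24]
tool_rot: [-1.57, 0.001, 1.025]
force: [-0.1, -0.1, -0.0]
grip_width: 0.0399
```

```bash
python3 - <<'E'
from h import *
d=shot('wrist','w1'); print(d['xyz'],d['orientation'],monitor.observe()['position'])
for p in([.54,.091,.164],[.6257,.0395,.19],[.6257,.0395,.15]): print(proj(d,p).round(1))
E
```

```text
[0.55512517 0.07897063 0.36907328] [2.87584980e+00 9.71088505e-04 1.02450268e+00] [0.61248431 0.04540914 0.24088443]
[282.7  65.8]
[283.7 265.4]
[282.8 238.5]
```

View pics/w1.png

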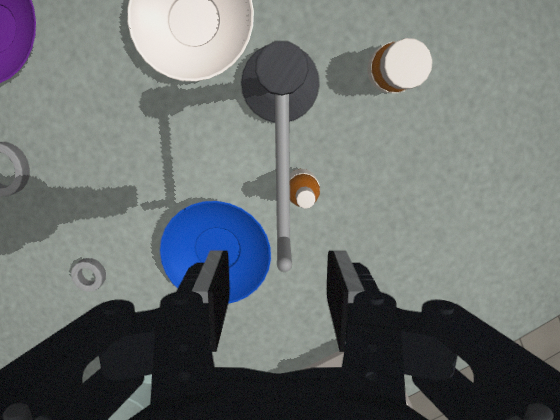

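The wrist view shows the hook arm centred between the fingers, pin tip at (285,265) against a predicted (284,265). The white dish is at top (192,22). Descend and cage the arm, and compute the arc.

Request:
drive_tool(steps=[40, 0, 0, -30, 0, 40, 0, 0, -30, 0, 40, 0, 0, -30, 0, 16, 0, 0, 0, 0, 16, 0, 0, 0, 0])

```text
clock: 2.65
position: [0.6124, 0.0454, 0.1509]
tool_rot: [-1.57, 0.0, 1.025]
force: [-0.7, 0.9, 0.7]
grip_width: 0.0172
```

```bash
python3 - <<'E'
import numpy as np
th=np.radians(-32.2-5.1*np.arange(26)); p=np.round(85.5*np.c_[np.cos(th),np.sin(th)],1)
d=np.diff(p,axis=0).round(1)
for i in range(0,25,5): print([v for r in d[i:i+5] for v in (16,r[0],r[1],0,-5.1)])
E
```

```text
[16, np.float64(-4.3), np.float64(-6.2), 0, -5.1, 16, np.float64(-4.9), np.float64(-5.9), 0, -5.1, 16, np.float64(-5.3), np.float64(-5.3), 0, -5.1, 16, np.float64(-5.9), np.float64(-4.9), 0, -5.1, 16, np.float64(-6.2), np.float64(-4.4), 0, -5.1]
[16, np.float64(-6.6), np.float64(-3.7), 0, -5.1, 16, np.float64(-6.9), np.float64(-3.2), 0, -5.1, 16, np.float64(-7.2), np.float64(-2.6), 0, -5.1, 16, np.float64(-7.4), np.float64(-1.9), 0, -5.1, 16, np.float64(-7.5), np.float64(-1.2), 0, -5.1]
[16, np.float64(-7.6), np.float64(-0.6), 0, -5.1, 16, np.float64(-7.6), np.float64(0.2), 0, -5.1, 16, np.float64(-7.5), np.float64(0.7), 0, -5.1, 16, np.float64(-7.5), np.float64(1.5), 0, -5.1, 16, np.float64(-7.3), np.float64(2.1), 0, -5.1]
[16, np.float64(-7.1), np.float64(2.8), 0, -5.1, 16, np.float64(-6.8), np.float64(3.3), 0, -5.1, 16, np.float64(-6.5), np.float64(4.0), 0, -5.1, 16, np.float64(-6.1), np.float64(4.5), 0, -5.1, 16, np.float64(-5.7), np.float64(5.1), 0, -5.1]
[16, np.float64(-5.2), np.float64(5.5), 0, -5.1, 16, np.float64(-4.7), np.float64(6.0), 0, -5.1, 16, np.float64(-4.2), np.float64(6.4), 0, -5.1, 16, np.float64(-3.5), np.float64(6.7), 0, -5.1, 16, np.float64(-3.0), np.float64(7.0), 0, -5.1]
```

Request:
drive_tool(steps=[16, -4.3, -6.2, 0, -5.1, 16, -4.9, -5.9, 0, -5.1, 16, -5.3, -5.3, 0, -5.1, 16, -5.9, -4.9, 0, -5.1, 16, -6.2, -4.4, 0, -5.1])

```text
clock: 3.07
position: [0.587, 0.0187, 0.1534]
tool_rot: [-1.573, -0.004, 0.575]
force: [0.7, 0.6, -0.7]
grip_width: 0.0161
```

Request:
drive_tool(steps=[16, -6.6, -3.7, 0, -5.1, 16, -6.9, -3.2, 0, -5.1, 16, -7.2, -2.6, 0, -5.1, 16, -7.4, -1.9, 0, -5.1, 16, -7.5, -1.2, 0, -5.1])

```text
clock: 3.48
position: [0.5514, 0.0062, 0.1533]
tool_rot: [-1.571, -0.004, 0.13]
force: [1.6, -0.5, 0.3]
grip_width: 0.0159
```

Request:
drive_tool(steps=[16, -7.6, -0.6, 0, -5.1, 16, -7.6, 0.2, 0, -5.1, 16, -7.5, 0.7, 0, -5.1, 16, -7.5, 1.5, 0, -5.1, 16, -7.3, 2.1, 0, -5.1])

```text
clock: 3.9
position: [0.5139, 0.0104, 0.1532]
tool_rot: [-1.569, -0.004, -0.315]
force: [1.6, -0.7, 0.4]
grip_width: 0.0162
```

Request:
drive_tool(steps=[16, -7.1, 2.8, 0, -5.1, 16, -6.8, 3.3, 0, -5.1, 16, -6.5, 4.0, 0, -5.1, 16, -6.1, 4.5, 0, -5.1, 16, -5.7, 5.1, 0, -5.1])

```text
clock: 4.32
position: [0.4817, 0.0305, 0.153]
tool_rot: [-1.567, -0.002, -0.76]
force: [1.0, -1.4, -0.2]
grip_width: 0.0161
```

Request:
drive_tool(steps=[16, -5.2, 5.5, 0, -5.1, 16, -4.7, 6.0, 0, -5.1, 16, -4.2, 6.4, 0, -5.1, 16, -3.5, 6.7, 0, -5.1, 16, -3.0, 7.0, 0, -5.1])

```text
clock: 4.73
position: [0.4611, 0.0625, 0.1529]
tool_rot: [-1.567, 0.001, -1.204]
force: [0.3, -1.3, -0.6]
grip_width: 0.0159
```

```bash
python3 - <<'E'
from h import *
d=shot('wrist','w2'); print(monitor.observe()['position'],monitor.observe()['tool_rot'])
E
```

```text
[0.46070073 0.06385212 0.1528078 ] [-1.56645875e+00  1.14417420e-03 -1.21009018e+00]
```

View pics/w2.png

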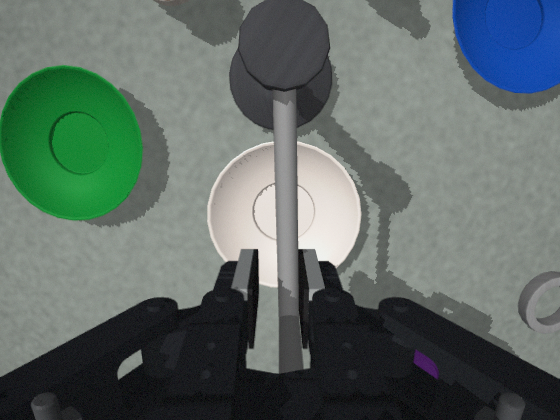

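The hook is now in line with the dish: arm at columns 275–300, dish centre at (284,211). Open, retreat upward, go above the ring, then look.

Request:
drive_tool(steps=[40, 0, 0, 0, 0, 40, 0, 0, 0, 0, 40, 0, 0, 10, 0, 40, 0, 0, 25, 0, 85, 0, 0, 35, 0])

```text
clock: 5.2
position: [0.4591, 0.0607, 0.2202]
tool_rot: [-1.574, 0.001, -1.198]
force: [0.6, -0.7, 0.3]
grip_width: 0.0506
```

Request:
drive_tool(steps=[85, 0, -30, 0, 0, 85, 0, -35, 0, 0, 85, 0, -40, 0, 0, 85, 0, -40, 0, 0, 85, 0, -40, 0, 0])

```text
clock: 5.62
position: [0.4598, -0.126, 0.2213]
tool_rot: [-1.569, -0.001, -1.198]
force: [1.1, 0.1, 0.1]
grip_width: 0.085
```

Request:
drive_tool(steps=[85, 0, -40, -20, 0, 85, -5, -34, -30, 0, 85, 0, 0, -30, 0, 85, 0, 0, -20, 0, 85, 0, 0, 0, 0])

```text
clock: 6.03
position: [0.4537, -0.1924, 0.1216]
tool_rot: [-1.574, 0.003, -1.199]
force: [-1.8, 0.4, 0.2]
grip_width: 0.0852
```

```bash
python3 - <<'E'
from h import *
o=monitor.observe(); print(o['position'],o['tool_rot'])
w=shot('wrist','w3'); t=shot('top','t3'); s=shot('scene','s3')
C=np.full((600,800,3),0,np.uint8)
C[:300,:400]=cv2.resize(w['frame'],(400,300))
C[:300,400:]=cv2.resize(t['frame'][170:270,190:323],(400,300),interpolation=cv2.INTER_CUBIC)
C[300:,:400]=cv2.resize(s['frame'][150:250,250:383],(400,300),interpolation=cv2.INTER_CUBIC)
cv2.imwrite('pics/m3.png',C[:,:,::-1])
for p in([.4565,-.195,.014],): print(proj(w,p))
E
```

```text
[ 0.45366327 -0.19244628  0.12161258] [-1.57393316  0.00311854 -1.19944629]
[282.08024087 204.49682114]
```

View pics/m3.png

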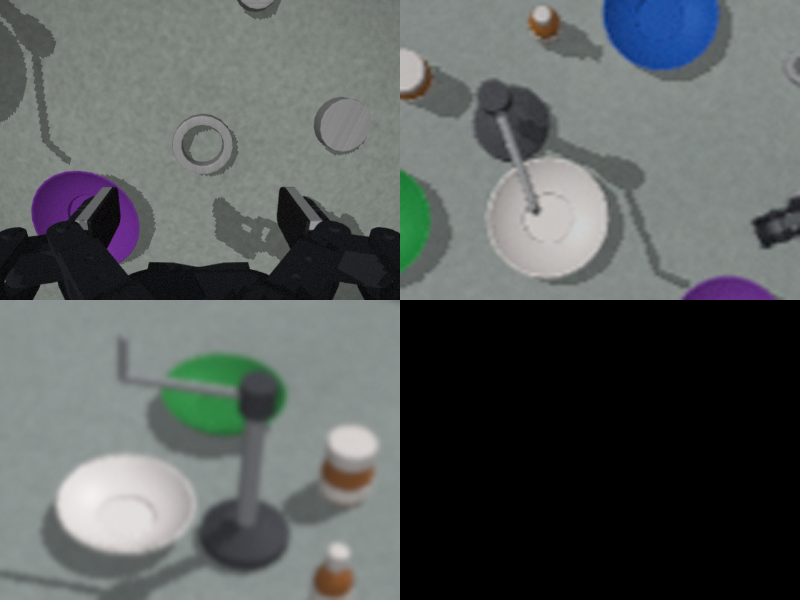

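```bash
python3 - <<'E'
from h import *
w=load('w3');t=load('t3');s=load('s3')
T=lambda x,y:((x-400+.5)*133/400-.5+190,(y+.5)/3-.5+170)
S=lambda x,y:((x+.5)*133/400-.5+250,(y-300+.5)/3-.5+150)
print('tip',onz(t,T(535,212),.19),onz(s,S(122,340),.19),tri((t,T(535,212)),(s,S(122,340))))
print('pinbase',onz(s,S(124,379),.15))
print('dish',tri((t,T(547,219)),(s,S(126,503))),onz(t,T(547,219),.022))
col=T(494,95);print('collar',tri((t,col),(s,S(259,382))))
# ring from wrist: contour of grey ring via ellipse fit
g=cv2.cvtColor(w['frame'],cv2.COLOR_RGB2GRAY)[150:260,230:345]
hsv=cv2.cvtColor(w['frame'],cv2.COLOR_RGB2HSV)[150:260,230:345]
print(hsv[53,55],hsv[53,20],hsv[53,94],hsv[53,5])
m=(hsv[...,1]<22).astype(np.uint8); m=cv2.morphologyEx(m,cv2.MORPH_OPEN,np.ones((3,3)))
c,_=cv2.findContours(m,cv2.RETR_CCOMP,cv2.CHAIN_APPROX_NONE)
for k in c:
    if len(k)>60:
        e=cv2.fitEllipse(k); uv=np.array(e[0])+[230,150]; print(uv,e[1],onz(w,uv,.014))
print('manual',onz(w,(285.6,203),.014))
E
```

```text
tip [0.44212724 0.05222633 0.19      ] [0.45270841 0.04888174 0.19      ] [0.44504694 0.05475027 0.18240812]
pinbase [0.45095538 0.05387191 0.15      ]
dish [0.44967073 0.05550758 0.01795992] [0.44815692 0.05419852 0.022     ]
collar [0.54067351 0.09091892 0.16302001]
[ 68  16 128] [120   2 134] [ 75   4 130] [ 60  14 131]
[287.  204.5] (128.61862182617188, 135.27520751953125) [ 0.45765692 -0.19797504  0.014     ]
manual [ 0.45826412 -0.19675812  0.014     ]
```

Hook tip ≈ (0.447, 0.053) against dish (0.4495, 0.055), about 3–5 mm apart, so step 1 is met. Ring at (0.4575, -0.196). Centre on it, set 70 mm opening and go down, probing gently.

Request:
drive_tool(steps=[70, 4, -4, -30, 0, 70, 0, 0, -30, 0, 70, 0, 0, -25, 0, 70, 0, 0, -6, 0, 70, 0, 0, 0, 0])

```text
clock: 6.6
position: [0.4594, -0.1958, 0.0334]
tool_rot: [-1.571, 0.001, -1.199]
force: [-0.9, -0.6, -0.0]
grip_width: 0.07
```

Request:
drive_tool(steps=[70, 0, 0, -3, 0, 70, 0, 0, -3, 0, 70, 0, 0, -3, 0, 70, 0, 0, -2, 0, 70, 0, 0, 0, 0])

```text
clock: 7.02
position: [0.4594, -0.196, 0.0225]
tool_rot: [-1.57, -0.0, -1.2]
force: [-0.9, 0.6, -0.3]
grip_width: 0.0699
```

```bash
python3 - <<'E'
from h import *
o=monitor.observe(); print(o['position'],o['tool_rot'],o['force'])
w=shot('wrist','w4'); print(proj(w,[.4575,-.196,.014]))
E
```

```text
[ 0.45939713 -0.19600983  0.02245022] [-1.57049751e+00 -1.89386028e-04 -1.20035404e+00] [-0.90168665  0.58671955 -0.2825714 ]
[273.92381208 278.13579014]
```

View pics/w4.png

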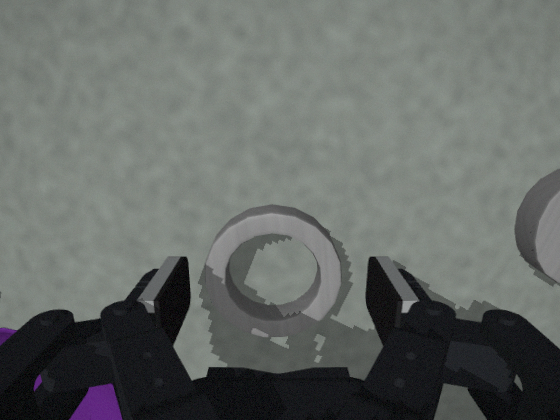

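```bash
python3 - <<'E'
from h import *
w=load('w4'); print(proj(w,[.4594,-.196,.014]),onz(w,(272.5,272),.014))
E
```

```text
[275.63590605 274.10011376] [ 0.45980458 -0.19450741  0.014     ]
```

Request:
drive_tool(steps=[70, 0, 0, -3, 0, 70, 0, 0, 0, 0, 70, 0, 0, -2, 0, 70, 0, 0, 0, 0, 70, 0, 0, 0, 0])

```text
clock: 7.48
position: [0.4592, -0.196, 0.0171]
tool_rot: [-1.571, 0.0, -1.2]
force: [-0.2, 0.7, 0.7]
grip_width: 0.07
```

Request:
drive_tool(steps=[70, 0, 0, -2, 0, 70, 0, 0, -1, 0, 70, 0, 0, 0, 0, 70, 0, 0, 0, 0, 70, 0, 0, 0, 0])

```text
clock: 7.9
position: [0.4593, -0.196, 0.0143]
tool_rot: [-1.571, 0.0, -1.2]
force: [-0.2, -0.0, 0.7]
grip_width: 0.07
```

Request:
drive_tool(steps=[70, 0, 0, -1, 0, 70, 0, 0, -1, 0, 70, 0, 0, 0, 0, 70, 0, 0, 0, 0, 70, 0, 0, 0, 0])

```text
clock: 8.32
position: [0.4592, -0.196, 0.0122]
tool_rot: [-1.571, 0.0, -1.2]
force: [-0.5, -0.2, 0.2]
grip_width: 0.0698
```

Still no bench contact, as expected with the pads swung back at this opening. The tips are now roughly 2–5 mm above the bench, so close.

Request:
drive_tool(steps=[62, 0, 0, 0, 0, 50, 0, 0, 0, 0, 50, 0, 0, 0, 0, 50, 0, 0, 0, 0, 50, 0, 0, 0, 0], grip_force=50)

```text
clock: 8.73
position: [0.4593, -0.196, 0.0128]
tool_rot: [-1.571, -0.0, -1.2]
force: [-2.8, 2.1, 14.1]
grip_width: 0.0535
```

Request:
drive_tool(steps=[50, 0, 0, 5, 0, 50, 0, 0, 10, 0, 50, 0, 0, 25, 0, 50, 0, 0, 30, 0, 50, 0, 0, 0, 0])

```text
clock: 9.15
position: [0.461, -0.1968, 0.0869]
tool_rot: [-1.567, -0.003, -1.201]
force: [1.1, -1.1, -0.5]
grip_width: 0.0531
```

```bash
python3 - <<'E'
from h import *
o=monitor.observe(); print(o['position'],o['tool_rot'],o['force'],o['grip_width'])
w=shot('wrist','w5')
E
```

```text
[ 0.46101445 -0.19678246  0.08689623] [-1.56654298 -0.00347364 -1.20090925] [ 1.13892573 -1.12232651 -0.52836406] 0.05306654632483895
```

View pics/w5.png

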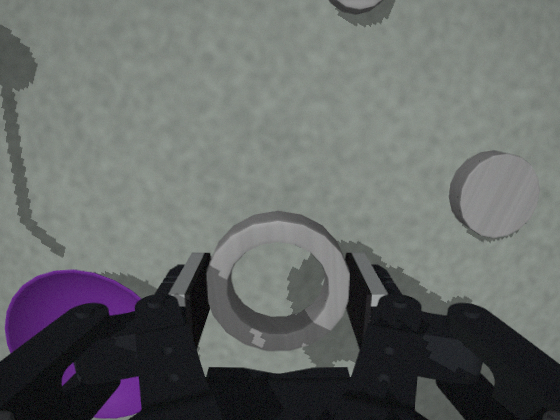

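The ring is held level between the pads, centre about (279,281).

```bash
python3 - <<'E'
from h import *
w=load('w5'); 
for z in (.083,.088,.093): print(z,onz(w,(279,280),z), onz(w,(349,280),z)-onz(w,(209,280),z), proj(w,[.461,-.1968,z]))
o=cv2.cvtColor(w['frame'],cv2.COLOR_RGB2HSV); 
E
```

```text
0.083 [ 0.46119796 -0.19815771  0.083     ] [ 0.01952713 -0.0508001   0.        ] [275.54377204 279.29032771]
0.088 [ 0.46347418 -0.19723018  0.088     ] [ 0.0187941  -0.04889312  0.        ] [275.53540569 285.22039623]
0.093 [ 0.4657504  -0.19630266  0.093     ] [ 0.01806107 -0.04698614  0.        ] [275.52658911 291.55760922]
```

Request:
drive_tool(steps=[50, 0, 0, 35, 0, 50, 0, 0, 40, 0, 50, 0, 20, 40, 0, 50, 0, 30, 33, 0, 50, 0, 35, 0, 0])

```text
clock: 9.62
position: [0.4609, -0.1152, 0.2303]
tool_rot: [-1.565, -0.004, -1.204]
force: [1.8, 0.4, -1.5]
grip_width: 0.0531
```

Request:
drive_tool(steps=[50, -5, 40, 0, 0, 50, -5, 40, 0, 0, 50, -5, 35, 0, 0, 50, 0, 25, 0, 0, 50, 0, 10, 0, 0])

```text
clock: 10.03
position: [0.4436, 0.0392, 0.2252]
tool_rot: [-1.571, 0.001, -1.196]
force: [0.0, 0.6, -2.6]
grip_width: 0.0536
```

Request:
drive_tool(steps=[50, 0, 10, 0, 0, 50, 0, 5, 0, 0, 50, 0, 0, 0, 0, 50, 0, 0, 0, 0, 50, 0, 0, 0, 0])

```text
clock: 10.45
position: [0.4443, 0.0496, 0.2253]
tool_rot: [-1.571, -0.0, -1.202]
force: [-0.6, -0.4, -1.9]
grip_width: 0.0534
```

```bash
python3 - <<'E'
from h import *
o=monitor.observe(); print(o['position'],o['tool_rot'],o['force'],o['grip_width'])
w=shot('wrist','w6'); print(proj(w,[.447,.053,.19]),proj(w,[.5405,.091,.164]),proj(w,np.r_[o['position'][:2],.23]))
cv2.imwrite('pics/s6.png',shot('scene','s6')['frame'][:,:,::-1])
E
```

```text
[0.44427825 0.04956221 0.22525537] [-1.57115977e+00 -2.08946679e-04 -1.20200726e+00] [-0.62742687 -0.37338533 -1.92782383] 0.05340477447472023
[271.06542691 241.46823294] [267.34739596  20.04711842] [275.54454489 289.89205364]
```

View pics/w6.png

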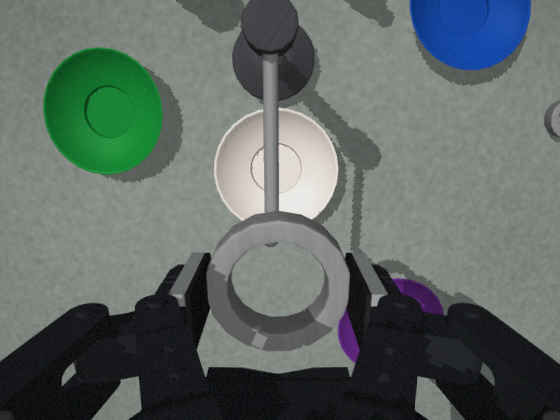

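The wrist view shows the pin tip at (271,243), just beyond the ring edge, against a predicted (271,241.5), so the pin fix is confirmed. Ring centre is at (279,281). Compute the last shift.

```bash
python3 - <<'E'
from h import *
w=load('w6'); p=onz(w,(271.5,241),.19); print('pin',p)
for z in(.2225,.2255): print('ring',z,onz(w,(279,280),z),onz(w,(279,280),z)-p)
print('pin base, arm at 154', onz(w,(271.5,215),.154))
E
```

```text
pin [0.44728845 0.05289445 0.19      ]
ring 0.2225 [0.44499033 0.04844692 0.2225    ] [-0.00229812 -0.00444753  0.0325    ]
ring 0.2255 [0.44637629 0.04899894 0.2255    ] [-0.00091216 -0.00389551  0.0355    ]
pin base, arm at 154 [0.44876987 0.05400974 0.154     ]
```

Request:
drive_tool(steps=[50, 1.5, 4, 0, 0, 50, 0, 0, 0, 0, 50, 0, 0, -10, 0, 50, 0, 0, -10, 0, 50, 0, 0, 0, 0])

```text
clock: 10.97
position: [0.4451, 0.0545, 0.2041]
tool_rot: [-1.573, 0.0, -1.2]
force: [-0.7, -0.1, -1.4]
grip_width: 0.0534
```

Request:
drive_tool(steps=[50, 0, 0, -10, 0, 50, 0, 0, -10, 0, 50, 0, 0, -8, 0, 50, 0, 0, -5, 0, 50, 0, 0, 0, 0])

```text
clock: 11.38
position: [0.4454, 0.0546, 0.1717]
tool_rot: [-1.572, 0.0, -1.2]
force: [0.0, -0.7, -1.3]
grip_width: 0.0535
```

```bash
python3 - <<'E'
from h import *
o=monitor.observe(); print(o['position'],o['tool_rot'],o['force'],o['grip_width'])
w=shot('wrist','w7'); s=shot('scene','s7')
C=np.zeros((420,800,3),np.uint8)
C[:,:400]=cv2.resize(w['frame'][120:400,147:413],(400,420))
C[:,400:]=cv2.resize(s['frame'][120:246,230:350],(400,420),interpolation=cv2.INTER_CUBIC)
cv2.imwrite('pics/m7.png',C[:,:,::-1])
E
```

```text
[0.44544861 0.05455258 0.17173037] [-1.57200371e+00  1.87966080e-04 -1.20046219e+00] [ 0.02202313 -0.69158951 -1.33158264] 0.05345164175373869
```

View pics/m7.png

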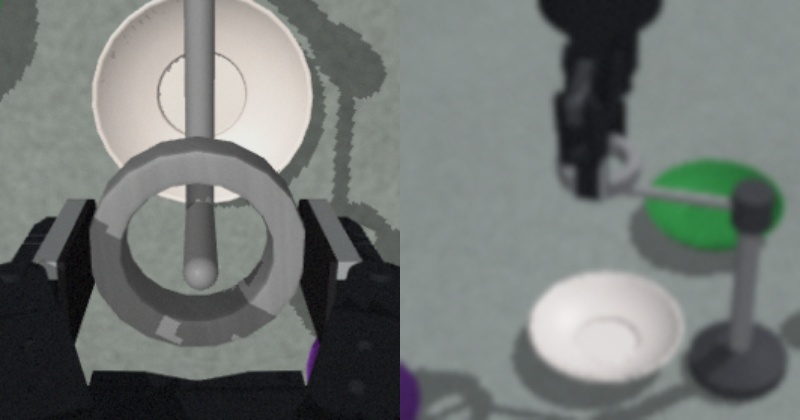

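The pin stands well inside the bore, and the ring is level just above the arm. Lower 2 mm and release.

Request:
drive_tool(steps=[50, 0, 0, -2, 0, 50, 0, 0, 0, 0, 70, 0, 0, 0, 0, 85, 0, 0, 0, 0, 85, 0, 0, 0, 0])

```text
clock: 11.9
position: [0.4459, 0.0547, 0.1706]
tool_rot: [-1.57, -0.0, -1.2]
force: [-0.0, -0.7, 0.6]
grip_width: 0.0851
```

Request:
drive_tool(steps=[85, 0, 0, 0, 0, 85, 0, 0, 0, 0, 85, 0, 0, 0, 0, 85, 0, 0, 0, 0, 85, 0, 0, 0, 0])

```text
clock: 12.32
position: [0.4457, 0.0546, 0.1704]
tool_rot: [-1.571, 0.0, -1.201]
force: [0.4, -0.4, 0.4]
grip_width: 0.0847
```

Request:
drive_tool(steps=[85, 0, 0, 10, 0, 85, 0, 0, 20, 0, 85, 0, 0, 35, 0, 85, 0, 0, 35, 0, 85, 0, 0, 0, 0])

```text
clock: 12.73
position: [0.4478, 0.0551, 0.2757]
tool_rot: [-1.563, -0.001, -1.201]
force: [-0.2, -0.9, 0.8]
grip_width: 0.085
```

Request:
drive_tool(steps=[85, -10, -20, 0, 0, 85, -10, -40, 0, 0, 85, 0, -40, 0, 0, 85, 0, -40, 0, 0, 85, 0, -20, 0, 0])

```text
clock: 13.15
position: [0.425, -0.1095, 0.2706]
tool_rot: [-1.571, -0.001, -1.204]
force: [-0.7, 0.4, 0.0]
grip_width: 0.0852
```

```bash
python3 - <<'E'
from h import *
o=monitor.observe(); print(o['position'],o['force'],o['grip_width'],o['clock'])
t=shot('top','t8'); s=shot('scene','s8')
C=np.zeros((400,800,3),np.uint8)
C[:,:400]=cv2.resize(t['frame'][185:285,190:290],(400,400),interpolation=cv2.INTER_CUBIC)
C[:,400:]=cv2.resize(s['frame'][140:240,250:350],(400,400),interpolation=cv2.INTER_CUBIC)
cv2.imwrite('pics/m8.png',C[:,:,::-1])
E
```

```text
[ 0.42500396 -0.10946451  0.27057513] [-0.71772317  0.38081675  0.03359188] 0.08517699188828126 13.15
```

View pics/m8.png

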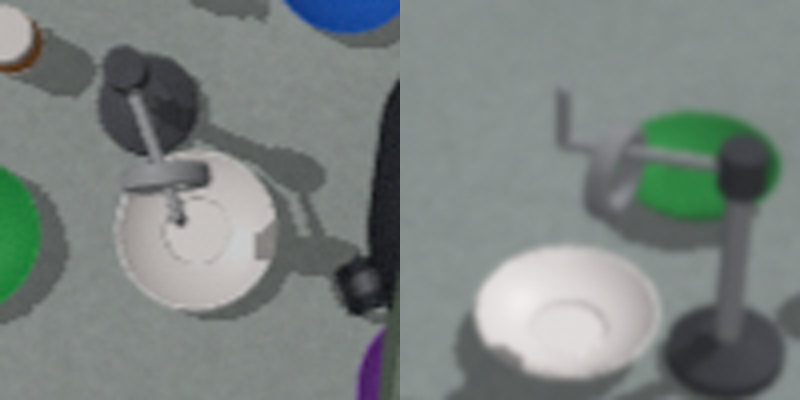

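The ring hangs on the arm, inward of the pin: centre at crop (166,175) in top and (613,175) in scene. The 45 mm inward limit matters, so I measure that numerically.

```bash
python3 - <<'E'
from h import *
t=load('t8');s=load('s8')
T=lambda x,y:((x+.5)/4-.5+190,(y+.5)/4-.5+185)
S=lambda x,y:((x-400+.5)/4-.5+250,(y+.5)/4-.5+140)
piv=np.array([.5405,.091]); 
tip=tri((t,T(178,216)),(s,S(563,92))); print('tip',tip,onz(t,T(178,216),.19),onz(s,S(563,92),.19))
tp=np.array([.4473,.0529]); u=(tp-piv)/np.linalg.norm(tp-piv); v=np.array([-u[1],u[0]])
def hf(p): return (p[:2]-tp)@u*1e3,(p[:2]-tp)@v*1e3,p[2]
ring=tri((t,T(166,175)),(s,S(613,175))); print('ring',ring,hf(ring))
for z in(.13,.135,.145): print(z,hf(onz(t,T(166,175),z)),hf(onz(s,S(613,175),z)))
# arm contact points near ring in scene: ring crosses the arm at approx x=613..640,y=150
for x in(600,620,640): print('arm',x,hf(onz(s,S(x,152),.154)))
t2=shot('top','t9');s2=shot('scene','s9')
for a,b,r in((t,t2,np.s_[185:285,190:270]),(s,s2,np.s_[140:240,250:350])):
    print('diff',np.abs(a['frame'][r].astype(int)-b['frame'][r]).max(2).__gt__(25).sum())
E
```

```text
tip [0.44757772 0.05459124 0.1849058 ] [0.44614626 0.05333628 0.19      ] [0.45222874 0.05012832 0.19      ]
ring [0.47586588 0.06572339 0.13227985] (np.float64(-31.294158178107843), np.float64(-1.0605102558239228), np.float64(0.13227985087380217))
0.13 (np.float64(-32.183138231349005), np.float64(-1.3331711350007178), np.float64(0.13)) (np.float64(-30.270673734153746), np.float64(-3.4217944265858424), np.float64(0.13))
0.135 (np.float64(-31.535537856704654), np.float64(-1.1224904927575123), np.float64(0.135)) (np.float64(-31.27318856190567), np.float64(2.3459201014169078), np.float64(0.135))
0.145 (np.float64(-30.240337107416018), np.float64(-0.7011292082711191), np.float64(0.14500000000000002)) (np.float64(-33.27821821740948), np.float64(13.881349157422514), np.float64(0.14500000000000002))
arm 600 (np.float64(-24.547366639594387), np.float64(6.785565153918388), np.float64(0.15400000000000003))
arm 620 (np.float64(-35.20667837390613), np.float64(4.559496090929999), np.float64(0.15400000000000003))
arm 640 (np.float64(-45.860516762172765), np.float64(2.332805178683018), np.float64(0.15400000000000003))
diff 0
diff 0
```

Ring centre in the hook frame: x -31 mm, y -1 mm, z 132 mm, all inside the limits. I'll wait out any swing and recheck.

Request:
drive_tool(steps=[85, 0, 0, 0, 0, 85, 0, 0, 0, 0, 85, 0, 0, 0, 0, 85, 0, 0, 0, 0, 85, 0, 0, 0, 0])

```text
clock: 13.77
position: [0.4258, -0.105, 0.2704]
tool_rot: [-1.571, -0.0, -1.2]
force: [0.4, 1.0, 0.9]
grip_width: 0.0849
```

Request:
drive_tool(steps=[85, 0, 0, 0, 0, 85, 0, 0, 0, 0, 85, 0, 0, 0, 0, 85, 0, 0, 0, 0, 85, 0, 0, 0, 0])

```text
clock: 14.18
position: [0.4258, -0.1054, 0.2704]
tool_rot: [-1.571, 0.0, -1.201]
force: [-0.1, -0.9, 0.6]
grip_width: 0.0848
```

```bash
python3 - <<'E'
from h import *
t,s=load('t8'),load('s8'); t2=shot('top','t10');s2=shot('scene','s10')
n=0
for a,b,r in((t,t2,np.s_[185:285,190:270]),(s,s2,np.s_[140:240,250:350])):
    k=int((np.abs(a['frame'][r].astype(int)-b['frame'][r]).max(2)>25).sum()); print('diff',k); n+=k
o=monitor.observe(); print(o['force'],o['clock'])
if n<15: print(workorder.job_done())
E
```

```text
diff 0
diff 0
[-0.98958031 -0.19661229  0.34393883] 14.2833
the job is handed in; nothing more can be done
None
```

The hook is turned over the white dish, the larger steel ring hangs on it, and I have handed the job in at about 14.3 s on the robot's clock. The verdict is not reported back.

I turned the hook about 127° with the open fingers straddling its arm. I then gripped the 56 mm ring across its outside, lowered it over the pin, let go, and moved the gripper clear.

**Last checks:**
- **Hook:** the tip is about 3 mm from the dish centre; the limit is 30 mm.
- **Ring:** its centre is about 31 mm inward of the pin (limit 45 mm), 1 mm to the side, and 132 mm above the bench.
- **Stillness:** the top and scene pictures showed no change over about 1.1 s, and the arm touches nothing.

**Disagreements:**
- **Camera views:** the two views of the tip and the ring differed by a few millimetres.
- **Grip width:** the gripper read about 53 mm on the 56 mm ring, perhaps because the ring is not perfectly round. It held the ring securely.
- **Bench touch:** the fingertips brushed the bench with about 14 N while closing on the ring.

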